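# Press a sprung test cassette under the dock's drag leaf

### The arm

A 7-joint arm with a two-finger parallel gripper is mounted at the origin on a cart in front of the work surface, level with it; the furniture and walls round the work are solid. World frame = base frame: x ahead of the robot, y to its left, z up, the work surface at z = 0. Lengths are in m, angles in rad, forces in N, time in s.
With the tool pointing down it reaches from about 0.425 to 0.95 m from the base axis. Payload 16.7 kg.
Tool frame: the origin (TCP) lies at the very end of the fingers, on their centre line; the grasp point (between the pads) lies ctrl.hold_point_z behind it (ctrl.hold_point_z is the distance from the TCP to the grasp point, in m); z points along the fingers, y is the line along which they close (so a half turn about z gives the same grasp; the last joint's range is limited). The gripper opens to 94 mm and grips with 3 to 60 N. Pads are 16 mm wide; open, the fingers measure 119 mm over their backs; the gripper's body (75 mm by 177 mm) begins 78 mm behind the grasp point.
Start: joints at [1.065, 0.426, 0.074, 1.606, -0.034, 1.111, -0.067], TCP at [0.235, -0.633, 0.205] pointing down, gripper open.
Joint ranges: [-2.85, 2.85], [-0.5, 2.14], [-1.23, 1.37], [0.21, 2.46], [-1.02, 4.16], [0.16, 2.05], [-2.73, 2.73]. Speed limits (rad/s): [1.89, 1.89, 2.39, 2.39, 3.01, 3.01, 3.01].

### API

Orientations are given as a unit quaternion [x, y, z, w].
In Python, from rig import readout, imaging, job, ctrl gives the robot as it stands.
- The arm moves only by the shell command python3 -m handwheel 'ROWS'. ROWS is text: rows parted by semicolons, each of 7 numbers parted by spaces: the shift along the tool's x, y, z in m, then the turn, a rotation vector about the tool's x, y, z in degrees, then the opening, from 0 (shut) to 1 (fully open). A call has 1 to 8 rows; each row shifts and turns the commanded pose from where the row before left it, along the tool's axes as they then stand; what a row does not reach is not made up. A row lasts 1/8 s, in which the tool goes at most 62.5 mm and 10.7 degrees, less where a joint would pass 70% of its speed; a pose out of reach is approached as far as the arm can. A call is refused whole if a number of a shift passes 0.0625 or a number of a turn 10.7, either way. A call with a gripper value outside its range is refused whole. The fingers move at their own pace and stop on an object; the grip force is fixed at half the most. Time passes only in rows, so rows that do not move let the fingers close. It gives the time, the measured TCP pose, the force, the opening and the grip force at its end, in the units of the state.
- readout.state(): the state, without advancing time (a new reading comes with each control period).
- imaging.grab_frame(name): name is "side" or "top"; returns (picture, depth): 420x560x3 uint8, blue, green, red; 420x560 float32, m along the optical axis (not along the pixel's ray), 0 where there is no reading.
- imaging.get_calibration(name): a dict with "vfov" (degrees; the focal length in pixels is half the picture's height over the tangent of half this angle, whatever the lens; pixels are square), "cx", "cy" (the principal point, pixels), "D" ([k1, k2, p1, p2, k3] as OpenCV has them; the pictures are not rectified), "pose" (4x4, takes a point from camera to world coordinates). Camera axes: x right, y down, z forward; pixel columns grow to the right and rows downward; lengths in m; the calibration is good to about 2 mm. A picture is of the moment at which its call begins. get_calibration takes no time and is no camera call.
- job.finish_job(): hands the job in; it is judged then, once.
The state is a dict: "time_s": time; "joints": joint angles; "qvel": joint speeds; "tau": joint torques, N m; "tool_pos": TCP position; "eef_rot": TCP orientation; "ft_force": force on the tool from outside, world axes, zero at the start; "wrist_torque": the same for the moment, N m; "gripper_width": finger opening in m; "grasp_force": force on a finger pad.
Only numpy, scipy, OpenCV 4.12 (cv2) and the standard library are available. Lean on these libraries where they do the work, as an engineer would, in place of code of your own. Each camera call takes 0.05 s, during which the arm holds its last target. There are 200 camera calls.

### The job

Press the sprung blue deck of the test cassette down firmly with closed fingertips on its dark rubber pad and, keeping it pressed, push the cassette along the dock's channel so that its nose passes under the aluminium hold-down bar and the steel leaf spring, until the cassette is fully home against the end stop; then let go and move clear. Only press and push it: do not pick up or lift the cassette, and leave the capacitor, the tin and the battery beside the dock where they are.

Things in the scene. Friction and masses are not known exactly. Their poses are not given: they have to be found in the camera images.
- dock: Test dock screwed to the bench (fixed): aluminium base plate 285 x 115 mm, 6 mm thick, with two dark rails 22 mm high that leave a channel 69 mm wide between them, open at the near end. Origin on the bench surface on the channel's centre line, directly below the entry face of the hold-down bar; x points along the channel in the direction of insertion, y to the left of it, z up. The plate runs from x = -170 to +115 mm; behind the end stop sits a green terminal block.
- dock_gate (a point): Centre of the lower entry edge of the hold-down bar: an aluminium bar across the channel, 14 mm thick along x, its underside 33 mm and its top 43 mm above the bench (screw heads to 46 mm). Axes as the dock's. The deck must be under 33 mm high to pass.
- dock_stop (a point): Middle of the face of the dark end stop, at the height of the channel floor (6 mm above the bench), 60 mm beyond the entry face of the bar; the stop is 12 mm high. Axes as the dock's.
- leaf (a joint): Steel leaf spring 36 mm wide, hinged just behind the bar and pointing down along the insertion direction, its rolled tip 45 mm past the bar's entry face. Angle in rad: 0 = hanging free (tip about 5 mm below the bar's underside); with the deck beneath it, it is lifted by about 0.05 while the deck is pressed 8 mm down and about 0.15 once the deck is let up against the bar, and presses on the deck with 2 to 4 N.
- deck (a joint): How far the cassette's sprung deck is pressed down, in m: 0 = up, 0.009 = bottomed. It takes 4 N to start, about 8.5 N at 5 mm and 12 N when bottomed, and springs up on release. Up, the deck's top is 38 mm above the bench; it must be pressed more than 5 mm to clear the bar, which then keeps it down by about 5 mm.
- deck_pad (a point): Centre of the dark rubber thumb pad on top of the blue deck, at its top surface (38 mm above the bench when up); moves with the deck. The pad is 36 mm along x and 52 mm along y; 22 mm ahead of this point (+x) is the rear face of a yellow cross rib 7 mm high, 6 mm thick and 52 mm wide, to push against. 95 mm ahead of this point is the cassette's nose. Axes as the cassette's.
- cassette_nose (a point): Middle of the lower front edge of the cassette's black sled, at its underside. Cassette: sled 120 x 66 x 12 mm, about 0.36 kg, loose, standing in the channel on the dock's plate with its nose towards the bar; blue deck on springs above it, 60 mm wide, with a flat nose 2 mm short of the sled's nose. x points from tail to nose. Home: this point at dock_stop.
- capacitor: Dark upright capacitor, 22 mm across, 26 mm high, loose beside the dock; origin at the centre of its underside. Bystander.
- flux_tin: Small round tin with red-brown lid, 44 mm across, 20 mm high, loose beside the dock; origin at the centre of its underside. Bystander.
- battery_aa: Red and white battery, 50 mm long, 15 mm thick, lying loose beside the dock; origin at the centre of its underside. Bystander.
Mind the look-alikes: they are no part of the job. There is more than one size of the part that bears deck; the job needs the smallest.

How it is judged:
On the way, in this order (a step that is already met when the one before it is completed fails the run):
1. the deck is pressed down by the fingers with the nose still outside the bar (value of joint deck above 0.004 m and contact force between the fingers and deck above 3 N and x of cassette_nose in the frame of dock_gate below 0.006 m), for 0.05 s.
2. the pressed nose has passed under the bar and the leaf spring, pressed by the fingers (x of cassette_nose in the frame of dock_gate above 0.048 m and value of joint deck above 0.0035 m and contact force between the fingers and deck above 1 N), for 0.02 s.
At the end, for the whole second after the job is handed in: The cassette stands level in the channel with its nose within 4 mm of the end stop, its deck held down at least 3.5 mm by the bar, the leaf spring lifted and bearing on the deck, all at rest (x of cassette_nose in the frame of dock_stop above -0.004 m and z of cassette_nose in the frame of dock_stop below 0.003 m and value of joint deck above 0.0035 m and value of joint leaf above 0.08 rad and contact force between leaf and deck above 0.5 N and angle between the x axis of cassette_nose and the x axis of dock, either way round below 0.06 rad and angle between cassette_nose's own z axis and vertical below 0.05 rad and linear speed of cassette below 0.01 m/s); the robot touches nothing.
It fails at once if the cassette was lifted or tipped (z of cassette_nose in the frame of dock_gate above -0.017 m or angle between cassette_nose's own z axis and vertical above 0.2 rad).
It fails at once if the dark capacitor was disturbed (distance of capacitor from where it was at the start of the episode above 0.015 m).
It fails at once if the flux tin was disturbed (distance of flux_tin from where it was at the start of the episode above 0.015 m).
It fails at once if the battery was disturbed (distance of battery_aa from where it was at the start of the episode above 0.015 m).
It also fails if it takes over 32 s, if anything falls off the work surface, if the arm or the gripper's body presses on something with over 40 N, if the wrist force passes 120 N, or if a joint passes its speed limit or range.

## Working session

There is one attempt and no reset: what is moved stays moved. The work goes in short steps, Python scripts to look and compute and a shell command to move; the robot and the scene stay as the last step left them, time stands still between calls to the robot, and variables do not carry over. Pictures are saved under pics/ and viewed, at most 10 in all, crops included, and the job is handed in when it is done.

```bash
ls; mkdir -p pics; cat > h.py <<'E'
import numpy as np, cv2
from rig import readout, imaging
def K(n):
    c=imaging.get_calibration(n); f=210/np.tan(np.radians(c["vfov"])/2)
    return np.array([[f,0,c["cx"]],[0,f,c["cy"]],[0,0,1]]),np.array(c["D"],float),np.array(c["pose"])
def plane(n,uv,z):
    k,D,P=K(n); uv=np.array(uv,float).reshape(-1,1,2)
    p=cv2.undistortPoints(uv,k,D).reshape(-1,2); d=np.c_[p,np.ones(len(p))]@P[:3,:3].T; o=P[:3,3]
    return o+d*((z-o[2])/d[:,2])[:,None]
def proj(n,X):
    k,D,P=K(n); Q=np.linalg.inv(P)
    return cv2.projectPoints(np.array(X,float).reshape(-1,1,3),cv2.Rodrigues(Q[:3,:3])[0],Q[:3,3],k,D)[0].reshape(-1,2)
E
python3 - <<'E'
from h import *
for n in("side","top"):
    p,d=imaging.grab_frame(n); cv2.imwrite(f"pics/{n}0.png",p); np.save(f"{n}0.npy",d); print(n,K(n))
s=readout.state(); print(s)
E
```

```text
pics
side (array([[475.05762101,   0.        , 279.44639098],
       [  0.        , 475.05762101, 202.72880887],
       [  0.        ,   0.        ,   1.        ]]), array([-0.05790027,  0.        ,  0.        ,  0.        ,  0.        ]), array([[ 0.94982207, -0.11974779,  0.28896108,  0.23780736],
       [-0.31270257, -0.34159302,  0.88630204, -1.18606069],
       [-0.00742562, -0.93218811, -0.36189802,  0.40190628],
       [ 0.        ,  0.        ,  0.        ,  1.        ]]))
top (array([[468.70186997,   0.        , 287.63032435],
       [  0.        , 468.70186997, 209.32206997],
       [  0.        ,   0.        ,   1.        ]]), array([-0.04653946,  0.        ,  0.        ,  0.        ,  0.        ]), array([[-0.00799829, -0.98686831,  0.16132875,  0.40725415],
       [-0.99965593,  0.01192145,  0.02336449, -0.33291358],
       [-0.02498094, -0.16108636, -0.98662411,  0.95701967],
       [ 0.        ,  0.        ,  0.        ,  1.        ]]))
{'time_s': 0.1, 'joints': array([ 1.06549895,  0.426655  ,  0.0738504 ,  1.60650913, -0.03409306,
        1.1108052 , -0.06709977]), 'qvel': array([-6.85966462e-04, -6.95399038e-04,  1.72251784e-03, -3.45572637e-03,
       -1.86876506e-04, -3.07337418e-05,  2.10716303e-04]), 'tau': array([ 1.01748115e-02, -9.37460160e+01,  3.67802382e+00, -4.55036831e+01,
       -4.86125797e-02,  1.68462109e-02,  3.76026173e-05]), 'tool_pos': array([ 0.23497074, -0.63237732,  0.20487016]), 'eef_rot': array([ 9.84219768e-01,  1.76949529e-01, -1.38991003e-04, -5.41231877e-04]), 'ft_force': array([-0.25207762,  0.70919861, -0.32465305]), 'wrist_torque': array([-0.06685658,  0.00342372,  0.00416443]), 'grasp_force': 0.0, 'gripper_width': 0.09409550936024583}
```

View pics/top0.png

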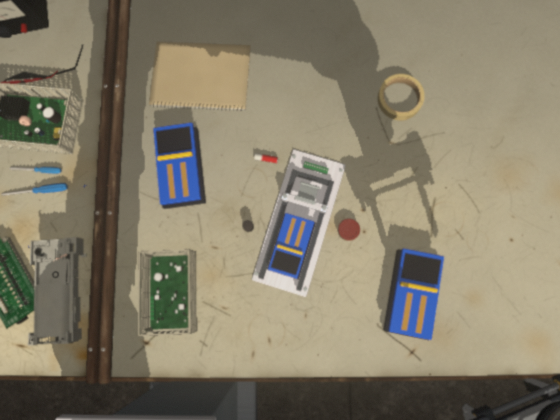

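View pics/side0.png

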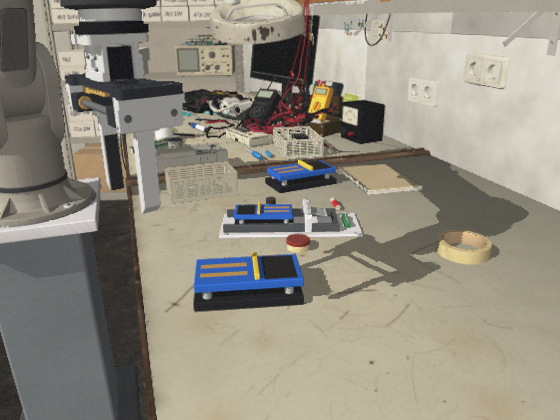

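The top view shows three blue-decked parts at (178,165), (292,245) and (415,293). The one at (292,245) fits: it is the smallest and it stands in the dock's channel, with its nose towards the bar at about (303,200). The side view agrees (cassette at (265,212), bar at (308,210)). The battery is at (265,158), the capacitor at (248,226) and the tin at (348,229) in the top view. I'll enlarge a crop to confirm.

```bash
python3 - <<'E'
from h import *
p=cv2.imread("pics/top0.png"); c=cv2.resize(p[140:305,235:375],None,fx=3.6,fy=3.6,interpolation=cv2.INTER_CUBIC); cv2.imwrite("pics/crop0.png",c)
h=cv2.cvtColor(p,cv2.COLOR_BGR2HSV)
b=cv2.inRange(h,(105,120,60),(125,255,255)); y=cv2.inRange(h,(18,120,120),(32,255,255))
for nm,m,z in(("blue",b,.038),("yellow",y,.045)):
    for c in cv2.findContours(m,cv2.RETR_EXTERNAL,cv2.CHAIN_APPROX_NONE)[0]:
        if cv2.contourArea(c)<25: continue
        r=cv2.minAreaRect(c); q=plane("top",cv2.boxPoints(r),z); w=plane("top",[r[0]],z)
        print(nm,np.round(r[0]),np.round(w[0],4),"sides",np.round([np.linalg.norm(q[0]-q[1]),np.linalg.norm(q[1]-q[2])],4), "dirs",np.round(np.degrees([np.arctan2(*(q[1]-q[0])[1::-1]),np.arctan2(*(q[2]-q[1])[1::-1])]),1))
E
```

```text
blue [416. 294.] [ 0.3898 -0.5577  0.038 ] sides [0.1627 0.0836] dirs [ -11.9 -100.2]
blue [291. 245.] [ 0.4861 -0.317   0.038 ] sides [0.1159 0.0607] dirs [ -17.6 -108.2]
blue [177. 164.] [ 0.6548 -0.0853  0.038 ] sides [0.0841 0.1659] dirs [ -85.3 -173. ]
yellow [421. 314.] [ 0.3516 -0.5631  0.045 ] sides [0.0652 0.0057] dirs [-11.8 -99.6]
yellow [407. 311.] [ 0.3575 -0.5361  0.045 ] sides [0.0649 0.0055] dirs [-11.3 -99.4]
yellow [419. 287.] [ 0.4031 -0.5611  0.045 ] sides [0.0068 0.0684] dirs [ -13.8 -102. ]
yellow [289. 249.] [ 0.4778 -0.3142  0.045 ] sides [0.0049 0.0474] dirs [ -17.  -107.3]
yellow [171. 181.] [ 0.6179 -0.0762  0.045 ] sides [0.0054 0.0647] dirs [ -85.7 -173. ]
yellow [184. 179.] [ 0.6217 -0.1034  0.045 ] sides [0.0049 0.0647] dirs [ -85.1 -172.7]
yellow [174. 156.] [ 0.6695 -0.0825  0.045 ] sides [0.0684 0.009 ] dirs [ -82.7 -170.5]
```

View pics/crop0.png

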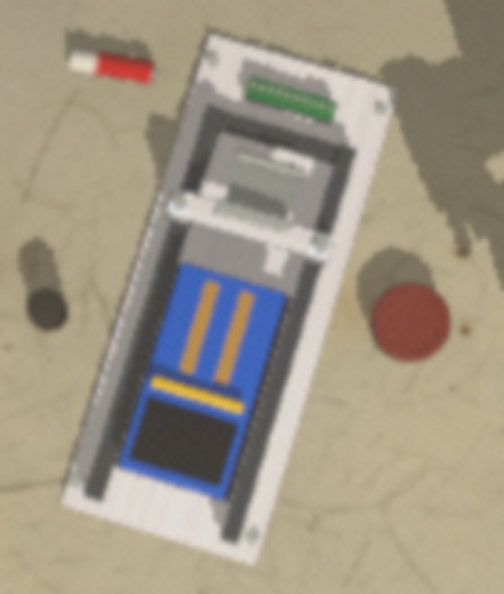

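The crop confirms it: a blue deck of about 116 x 60 mm, with its black pad at the tail (crop (185,440)), a yellow rib ahead of it, and the nose facing the aluminium bar. Next I'll measure the dock axis, the bar edge and the tool offsets.

```bash
python3 - <<'E'
from h import *
from rig import ctrl
from scipy.spatial.transform import Rotation as R
f=lambda a,z:plane("top",np.array(a)/3.6+[235,140],z)[:,:2]
A=f([(210,30),(395,92),(62,500),(255,562)],.006)
print("plate",A.round(4), "len",np.linalg.norm(A[0]-A[2]),np.linalg.norm(A[1]-A[3]),"w",np.linalg.norm(A[0]-A[1]),np.linalg.norm(A[2]-A[3]))
u=(A[0]-A[2])+(A[1]-A[3]); yaw=np.arctan2(u[1],u[0]); u/=np.linalg.norm(u); n=np.array([-u[1],u[0]]); print("yaw",np.degrees(yaw))
o=A.mean(0)+u*(0.0275); print("gate from plate",o)   # plate centre at x=-27.5mm
B=f([(180,195),(330,237),(172,214),(318,257)],.043); print("bar rel gate",[( (b-o)@u,(b-o)@n) for b in B])
p=cv2.imread("pics/top0.png"); h=cv2.cvtColor(p,cv2.COLOR_BGR2HSV)
m=np.zeros(p.shape[:2],np.uint8); poly=(np.array([(140,400),(240,425),(222,488),(122,462)])/3.6+[235,140]).astype(np.int32); cv2.fillPoly(m,[poly],255)
m&=cv2.inRange(h,(0,0,0),(180,255,70)); c=max(cv2.findContours(m,0,1)[0],key=cv2.contourArea); r=cv2.minAreaRect(c); q=plane("top",cv2.boxPoints(r),.038)
pad=plane("top",[r[0]],.038)[0]; print("pad",pad,np.linalg.norm(q[0]-q[1]),np.linalg.norm(q[1]-q[2]))
print("pad in dock",(pad[:2]-o)@u,(pad[:2]-o)@n)
s=readout.state(); T=R.from_quat(s["eef_rot"]); print("hold",ctrl.hold_point_z)
pd=np.array([.4533,-.3069]); print("pd in dock",(pd-o)@u,(pd-o)@n)
t=np.r_[pd+u*.008,.08]; print("target",t,"in tool",T.inv().apply(t-s["tool_pos"]),"axes",T.as_matrix().round(3).tolist())
E
```

```text
plate [[ 0.6925 -0.3234]
 [ 0.6537 -0.4302]
 [ 0.4216 -0.2379]
 [ 0.3867 -0.3454]] len 0.284047910593445 0.2802167052317523 w 0.11355417163704001 0.11298968620464905
yaw -17.566184502750577
gate from plate [ 0.56486417 -0.34251274]
bar rel gate [(np.float64(0.010447926620260197), np.float64(0.041308479899244965)), (np.float64(0.011862030212592939), np.float64(-0.0444361008985239)), (np.float64(-0.001020611251570578), np.float64(0.042383333304159845)), (np.float64(-0.000707645011605227), np.float64(-0.041279889916279955))]
pad [ 0.453347   -0.30633905  0.038     ] 0.03115390815560593 0.047320997343718973
pad in dock -0.11723449152872274 0.0008301818457896459
hold 0.0188
pd in dock -0.11710999561843513 0.00028120217891417637
target [ 0.46092695 -0.30931446  0.08      ] in tool [ 0.32434407 -0.22398879  0.12509327] axes [[0.937, 0.348, -0.0], [0.348, -0.937, 0.001], [-0.0, -0.001, -1.0]]
```

```bash
python3 -m handwheel '0.04 -0.028 0 0 0 0 0;0.04 -0.028 0 0 0 0 0;0.04 -0.028 0 0 0 0 0;0.04 -0.028 0 0 0 0 0;0.04 -0.028 0 0 0 0 0;0.04 -0.028 0 0 0 0 0;0.04 -0.028 0 0 0 0 0;0.044 -0.028 0 0 0 0 0'; python3 -m handwheel '0 0 0.02 0 0 9.5 0;0 0 0.02 0 0 9.5 0;0 0 0.02 0 0 9.5 0;0 0 0.02 0 0 9.4 0;0 0 0 0 0 0 0;0 0 0 0 0 0 0'
cat > w.py <<'E'
from h import *
from scipy.spatial.transform import Rotation as R
s=readout.state(); T=R.from_quat(s["eef_rot"]); o=np.array([.5649,-.3425]); a=np.radians(-17.57); u=np.array([np.cos(a),np.sin(a)]); n=np.array([-u[1],u[0]])
d=s["tool_pos"][:2]-o; X=T.apply([1,0,0]); print("t",s["time_s"],"dock xy mm",(d@u*1e3).round(1),(d@n*1e3).round(1),"z",(s["tool_pos"][2]*1e3).round(1),"yaw",np.degrees(np.arctan2(X[1],X[0])).round(2),"tilt",T.apply([0,0,1]).round(4),"F",np.r_[s["ft_force"][:2]@u,s["ft_force"][:2]@n,s["ft_force"][2]].round(1),"w",s["gripper_width"])
E
python3 w.py
```

```text
time_s: 1.1
tool_pos: [0.4612, -0.3085, 0.2054]
eef_rot: [0.984, 0.177, -0.0, -0.0]
ft_force: [0.2, -0.7, 0.2]
gripper_width: 0.0175
grasp_force: 0.0
time_s: 1.85
tool_pos: [0.461, -0.3099, 0.1261]
eef_rot: [0.989, -0.15, 0.0, 0.0]
ft_force: [-0.3, 0.5, 0.3]
gripper_width: 0.0003
grasp_force: 0.0
t 1.85 dock xy mm -108.8 -0.3 z 126.1 yaw -17.29 tilt [ 3.e-04 -1.e-04 -1.e+00] F [-0.4  0.4  0.3] w 0.0003470050708181098
```

```bash
python3 -m handwheel '0 0 0.03 0 0 0 0;0 0 0.03 0 0 0 0;0 0 0.02 0 0 0 0;0 0 0.004 0 0 0 0;0 0 0 0 0 0 0'; python3 w.py; python3 - <<'E'
from h import *
p,d=imaging.grab_frame("side"); cv2.imwrite("pics/s1.png",cv2.resize(p[150:260,190:390],None,fx=4,fy=4,interpolation=cv2.INTER_CUBIC))
E
```

```text
time_s: 2.48
tool_pos: [0.4612, -0.3102, 0.0423]
eef_rot: [0.988, -0.152, 0.0, 0.0]
ft_force: [-0.1, -0.4, -0.1]
gripper_width: 0.0007
grasp_force: 0.0
t 2.475 dock xy mm -108.6 -0.5 z 42.3 yaw -17.46 tilt [ 8.e-04 -3.e-04 -1.e+00] F [ 0.  -0.5 -0.1] w 0.0006519681940386765
```

View pics/s1.png

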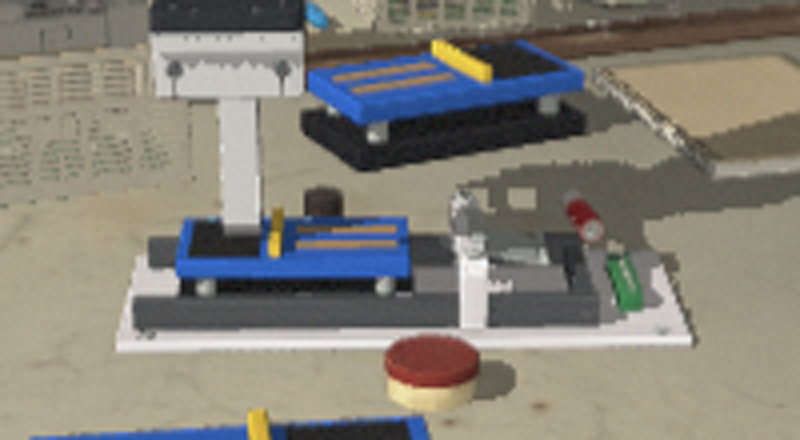

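The fingertips, at crop (240,230), sit just above the pad and behind the yellow rib (278,230). The nose, at (410,250), is short of the bar (472,280). Pressing now.

```bash
python3 -m handwheel '0 0 0.005 0 0 0 0;0 0 0.004 0 0 0 0;0 0 0.003 0 0 0 0;0 0 0 0 0 0 0;0 0 0 0 0 0 0'; python3 w.py
```

```text
time_s: 3.15
tool_pos: [0.4616, -0.3104, 0.0303]
eef_rot: [0.988, -0.152, 0.001, 0.0]
ft_force: [-0.3, -0.1, 10.7]
gripper_width: 0.0004
grasp_force: 5.3
t 3.15 dock xy mm -108.2 -0.5 z 30.3 yaw -17.51 tilt [ 1.7e-03 -9.0e-04 -1.0e+00] F [-0.2 -0.2 10.7] w 0.0003816787873519202
```

```bash
python3 -m handwheel '0.005 0 0.0003 0 0 0 0;0.005 0 0 0 0 0 0;0.005 0 0 0 0 0 0;0.005 0 0 0 0 0 0;0 0 0 0 0 0 0'; python3 w.py;  python3 - <<'E'
from h import *
p,d=imaging.grab_frame("side"); cv2.imwrite("pics/s2.png",cv2.resize(p[150:260,190:390],None,fx=4,fy=4,interpolation=cv2.INTER_CUBIC))
E
```

```text
time_s: 3.78
tool_pos: [0.4795, -0.316, 0.0295]
eef_rot: [0.988, -0.152, -0.0, -0.0]
ft_force: [-5.5, 2.3, 10.9]
gripper_width: 0.0003
grasp_force: 8.7
t 3.775 dock xy mm -89.4 -0.5 z 29.5 yaw -17.52 tilt [-8.e-04  2.e-04 -1.e+00] F [-6.   0.5 10.9] w 0.0002681788123224941
```

View pics/s2.png

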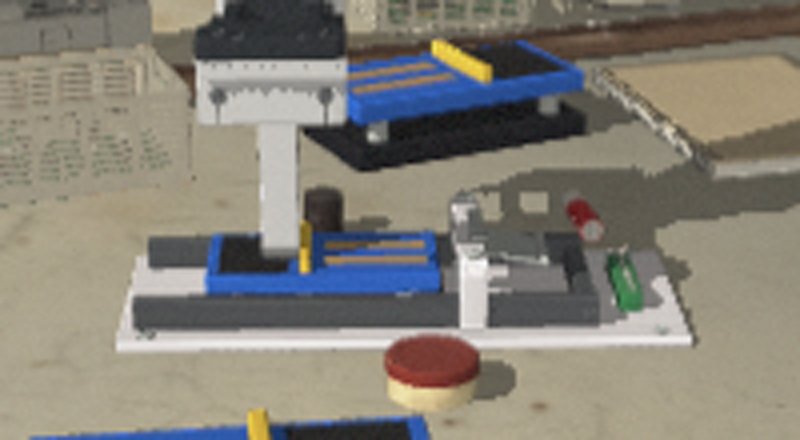

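The deck is pressed down and the cassette has moved along, its nose now at crop (440,265), with the fingers at the rib. Continuing.

```bash
python3 -m handwheel '0.006 0 0 0 0 0 0;0.006 0 0 0 0 0 0;0.006 0 0 0 0 0 0;0.006 0 0 0 0 0 0;0.006 0 0 0 0 0 0;0 0 0 0 0 0 0'; python3 w.py; python3 -m handwheel '0.005 0 0 0 0 0 0;0.005 0 0 0 0 0 0;0.005 0 0 0 0 0 0;0.005 0 0 0 0 0 0;0 0 0 0 0 0 0'; python3 w.py; python3 - <<'E'
from h import *
p,d=imaging.grab_frame("side"); cv2.imwrite("pics/s3.png",cv2.resize(p[150:260,190:390],None,fx=4,fy=4,interpolation=cv2.INTER_CUBIC))
E
```

```text
time_s: 4.58
tool_pos: [0.5083, -0.325, 0.0295]
eef_rot: [0.988, -0.152, -0.0, -0.0]
ft_force: [-4.6, 1.4, 11.0]
gripper_width: 0.0006
grasp_force: 8.5
t 4.575 dock xy mm -59.2 -0.4 z 29.5 yaw -17.52 tilt [-6.e-04  1.e-04 -1.e+00] F [-4.8 -0.1 11. ] w 0.0005513699628929667
time_s: 5.2
tool_pos: [0.5272, -0.3311, 0.0295]
eef_rot: [0.988, -0.152, -0.0, 0.0]
ft_force: [-4.2, 2.4, 10.1]
gripper_width: 0.0003
grasp_force: 8.3
t 5.2 dock xy mm -39.4 -0.5 z 29.5 yaw -17.52 tilt [-8.e-04  1.e-04 -1.e+00] F [-4.7  1.  10.1] w 0.0003352145638303068
```

View pics/s3.png

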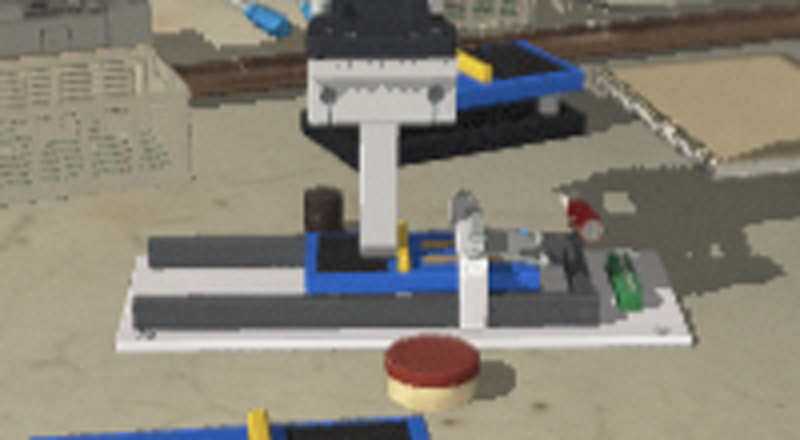

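The nose is under the bar and shows beyond it, at crop (538,275), about 15–20 mm short of the stop. I'll push slowly and watch for the force to rise.

```bash
python3 -m handwheel '0.004 0 0 0 0 0 0;0.004 0 0 0 0 0 0;0.003 0 0 0 0 0 0;0 0 0 0 0 0 0'; python3 w.py; python3 -m handwheel '0.002 0 0 0 0 0 0;0.002 0 0 0 0 0 0;0 0 0 0 0 0 0'; python3 w.py
```

```text
time_s: 5.75
tool_pos: [0.537, -0.3342, 0.0293]
eef_rot: [0.988, -0.152, -0.001, -0.0]
ft_force: [-7.3, 2.3, 9.5]
gripper_width: 0.0002
grasp_force: 8.7
t 5.75 dock xy mm -29.2 -0.5 z 29.3 yaw -17.52 tilt [-2.e-03  6.e-04 -1.e+00] F [-7.6 -0.   9.5] w 0.00021359694520023346
time_s: 6.12
tool_pos: [0.5406, -0.3353, 0.0293]
eef_rot: [0.988, -0.152, -0.001, -0.0]
ft_force: [-8.4, 3.0, 11.0]
gripper_width: 0.0008
grasp_force: 9.1
t 6.125 dock xy mm -25.4 -0.5 z 29.3 yaw -17.53 tilt [-2.2e-03  7.0e-04 -1.0e+00] F [-8.9  0.3 11. ] w 0.000828345077996025
```

```bash
python3 -m handwheel '0.002 0 0 0 0 0 0;0.002 0 0 0 0 0 0;0 0 0 0 0 0 0'; python3 w.py; python3 -m handwheel '0.001 0 0 0 0 0 0;0.001 0 0 0 0 0 0;0 0 0 0 0 0 0'; python3 w.py
```

```text
time_s: 6.5
tool_pos: [0.5431, -0.3362, 0.0292]
eef_rot: [0.988, -0.152, -0.002, -0.0]
ft_force: [-14.7, 5.7, 18.1]
gripper_width: 0.0009
grasp_force: 12.8
t 6.5 dock xy mm -22.6 -0.6 z 29.2 yaw -17.54 tilt [-0.0044  0.0016 -1.    ] F [-15.8   1.   18.1] w 0.0008893064924699
time_s: 6.88
tool_pos: [0.5433, -0.3363, 0.0292]
eef_rot: [0.988, -0.153, -0.004, -0.001]
ft_force: [-24.2, 9.3, 26.4]
gripper_width: 0.0005
grasp_force: 17.8
t 6.875 dock xy mm -22.4 -0.6 z 29.2 yaw -17.56 tilt [-0.0074  0.0028 -1.    ] F [-25.9   1.5  26.4] w 0.0005152676016396824
```

Position stalled and the force rose at the expected place, so the cassette is home. I'll relieve the push, then lift clear.

```bash
python3 -m handwheel '-0.002 0 -0.001 0 0 0 0;0 0 -0.004 0 0 0 0;0 0 -0.006 0 0 0 0;0 0 -0.03 0 0 0 0;0 0 -0.04 0 0 0 0;-0.03 0 -0.04 0 0 0 0;-0.03 0 0 0 0 0 0;0 0 0 0 0 0 0'; python3 w.py; python3 - <<'E'
from h import *
p,d=imaging.grab_frame("side"); t,_=imaging.grab_frame("top")
a=cv2.resize(p[180:260,230:390],None,fx=3.5,fy=3.5,interpolation=cv2.INTER_CUBIC); b=cv2.resize(t[140:305,235:375],(238,280),interpolation=cv2.INTER_CUBIC)
cv2.imwrite("pics/f.png",np.hstack([a,b]))
h=cv2.cvtColor(t,cv2.COLOR_BGR2HSV); m=cv2.inRange(h,(18,120,120),(32,255,255)); q=np.zeros_like(m); q[140:300,250:345]=m[140:300,250:345]
o=np.array([.5649,-.3425]); A=np.radians(-17.57); u=np.array([np.cos(A),np.sin(A)])
for c in cv2.findContours(q,0,1)[0]:
    if cv2.contourArea(c)>15: w=plane("top",[cv2.minAreaRect(c)[0]],.040)[0]; print("rib",w,"dock x",(w[:2]-o)@u,"nose rel stop",(w[:2]-o)@u+.07-.06)
E
```

```text
time_s: 7.88
tool_pos: [0.487, -0.3185, 0.1509]
eef_rot: [0.988, -0.153, 0.0, 0.0]
ft_force: [1.2, 0.3, -0.1]
gripper_width: 0.0006
grasp_force: 0.0
t 7.875 dock xy mm -81.5 -0.6 z 150.9 yaw -17.56 tilt [ 3.e-04 -3.e-04 -1.e+00] F [ 1.1  0.6 -0.1] w 0.0005851176058617881
```

View pics/f.png

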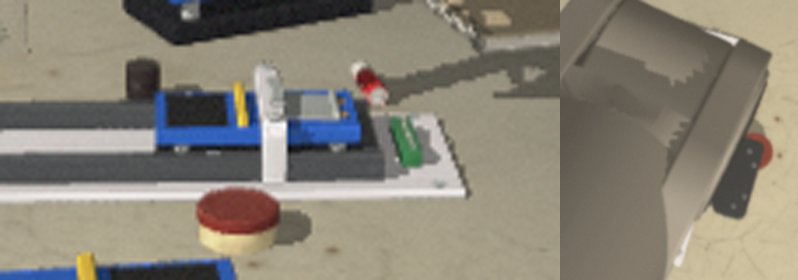

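The side view shows the cassette under the bar with its nose at crop (360,130), against the stop. The bystanders look unmoved, but the arm hides the top view, so I'll swing aside to confirm.

```bash
python3 -m handwheel '0 0.04 0 0 0 0 0;0 0.04 0 0 0 0 0;0 0.04 0 0 0 0 0;0 0.04 0 0 0 0 0;0 0.04 0 0 0 0 0;0 0.04 0 0 0 0 0;0 0.04 0 0 0 0 0;0 0 0 0 0 0 0'; python3 - <<'E'
from h import *
p,d=imaging.grab_frame("side"); t,_=imaging.grab_frame("top")
b=cv2.resize(t[140:305,235:375],None,fx=3.6,fy=3.6,interpolation=cv2.INTER_CUBIC); cv2.imwrite("pics/f2.png",b)
h=cv2.cvtColor(t,cv2.COLOR_BGR2HSV); m=cv2.inRange(h,(18,120,120),(32,255,255)); q=np.zeros_like(m); q[140:300,250:345]=m[140:300,250:345]
o=np.array([.5649,-.3425]); A=np.radians(-17.57); u=np.array([np.cos(A),np.sin(A)])
for c in cv2.findContours(q,0,1)[0]:
    if cv2.contourArea(c)>15: w=plane("top",[cv2.minAreaRect(c)[0]],.040)[0]; print("rib",w,"dock x",(w[:2]-o)@u,"nose rel stop",(w[:2]-o)@u+.07-.06)
E
```

```text
time_s: 8.98
tool_pos: [0.4024, -0.5888, 0.1488]
eef_rot: [0.988, -0.154, -0.001, 0.0]
ft_force: [-0.9, -0.4, 0.2]
gripper_width: 0.0004
grasp_force: 0.0
rib [ 0.55514174 -0.33855776  0.04      ] dock x -0.010493074378532667 nose rel stop -0.0004930743785326597
```

View pics/f2.png

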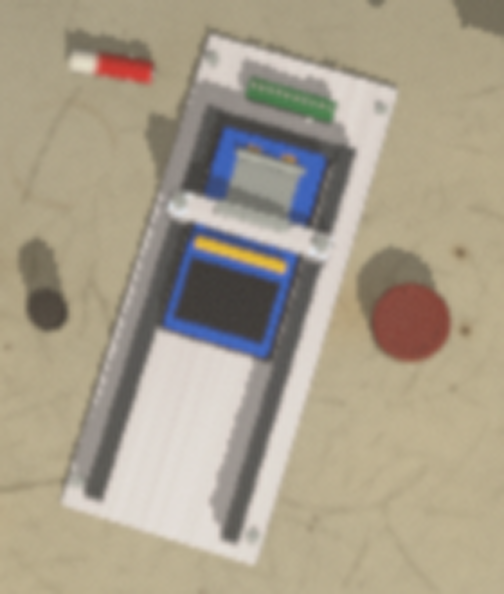

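The cassette is home: its nose at crop (270,140) meets the stop, and the rib puts it about 0.5 mm from contact. The leaf rests on the deck, and the battery, capacitor and tin are where they were. Handing in.

```bash
python3 -c "
from rig import job; print(job.finish_job())"
```

```text
the job is handed in; nothing more can be done
None
```

The cassette was pressed down and pushed fully home, its nose measured about 0.5 mm from the end stop. The leaf spring lay on the deck, the capacitor, tin and battery looked unmoved, and the arm was clear when I handed the job in at about 9 s; no verdict was returned.

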